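Seat the keyed spindle in the drive hub and hold it home

ROBOT

A 7-joint arm with a two-finger parallel gripper is mounted at the origin on a cart in front of the work surface, level with it; the furniture and walls round the work are solid. World frame = base frame: x ahead of the robot, y to its left, z up, the work surface at z = 0. Lengths are in m, angles in rad, forces in N, time in s.
With the tool pointing down it reaches from about 0.35 to 0.775 m from the base axis. Payload 3.1 kg.
Tool frame: the origin (TCP) lies between the finger pads; the fingertips stand 14 mm ahead of it and the grasp point (between the pads) lies 5 mm behind it; z points along the fingers, x is the direction in which the jaws open and shut, and the axes are right-handed (so a half turn about z gives the same grasp; the last joint's range is limited). The gripper opens to 85 mm and grips with 20 to 120 N. Pads are 22 mm wide; open, the fingers measure 114 mm over their backs; the gripper's body (76 mm by 85 mm) begins 54 mm behind the grasp point. The pads swing forward as they close: fully open they stand 13 mm farther back than shut.
Start: joints at [1.297, 0.311, 0.014, 1.512, -0.004, 1.319, -0.027], TCP at [0.126, -0.535, 0.245] pointing down, gripper open.
Joint ranges: [-2.7, 2.7], [-0.3, 1.91], [-1.27, 1.3], [0.12, 2.57], [-1.44, 4.58], [0.2, 2.03], [-3.05, 3.05]. Speed limits (rad/s): [2.79, 2.79, 3.14, 3.14, 3.14, 3.14, 3.14].

INTERFACE

Orientations are given as a unit quaternion [w, x, y, z].
In Python, from rig import arm gives the robot as it stands.
- The arm moves only by the tool step_arm, never from a script. Its arguments are lists of equal length, an entry for each row: "travel": the shift along the tool's x, y, z in units of 0.1 m (1.0 is 0.1 m), a list of three; "rotation": the turn, a rotation vector about the tool's x, y, z in units of 120 degrees (1.0 is 120 degrees), a list of three; "hand": the opening, from 0 (shut) to 1 (fully open). A call has 1 to 5 rows; each row is the pose to reach, as a shift and turn from the pose commanded when the call began, along the tool's axes at that moment; what a row does not reach only later rows make up. A row lasts 1/10 s, in which the tool goes at most 50 mm and 8.59 degrees, less where a joint would pass 70% of its speed; a pose out of reach is approached as far as the arm can. A call with a number of a shift or a turn outside -1 to 1 is refused whole. A call with a gripper value outside its range is refused whole. The fingers move at their own pace and stop on an object; the grip force is fixed at half the most. Time passes only in rows, so rows that repeat a pose let the fingers close. It gives the time, the measured TCP pose, the force and the opening at its end, in the units of the state.
- arm.observe(): the state, without advancing time (a new reading comes with each control period).
- arm.get_image(name): name is "scene" or "top"; returns (picture, depth): 420x560x3 uint8, red, green, blue; 420x560 float32, m along the optical axis (not along the pixel's ray), 0 where there is no reading.
- arm.camera_model(name): a dict with "fx", "fy", "cx", "cy" (pixels), "T" (4x4, takes a point from camera to world coordinates). Camera axes: x right, y down, z forward; pixel columns grow to the right and rows downward; lengths in m; the calibration is good to about 2 mm. A picture is of the moment at which its call begins. camera_model takes no time and is no camera call.
- arm.job_done(): hands the job in, once; it reports no verdict.
The state is a dict: "t": time; "qpos": joint angles; "qvel": joint speeds; "tau": joint torques, N m; "tool_pos": TCP position; "tool_rot": TCP orientation; "ft_force": force on the tool from outside, world axes, zero at the start; "ft_torque": the same for the moment, N m; "grip_width": finger opening in m.
Only numpy, scipy, OpenCV 4.12 (cv2) and the standard library are available. Lean on these libraries where they do the work, as an engineer would, in place of code of your own. Each camera call takes 0.05 s, during which the arm holds its last target. There are 200 camera calls.

TASK

Draw the keyed spindle by its black handle out of the open front of its holder and push its shaft down into the bore of the drive unit's steel hub, turning it until its key drops into the hub's slot. Keep pushing against the spring in the bore until the spindle's collar sits flat on the hub, and finish still holding it pressed fully home with the gripper, so that it could be screwed tight; do not let go. Leave the other things on the bench where they stand.

Things in the scene. Friction and masses are not known exactly. Their poses are not given: they have to be found in the camera images.
- spindle: upright keyed spindle, 128 mm long, about 0.22 kg. Origin: centre of the shaft's foot; z up, x toward the key. Heights above the foot: steel shaft 20 mm diameter, 0-45 mm, 3 mm foot chamfer; brass key 8 mm wide, out to 17 mm from the axis on the +x side, 14-41 mm; round collar 60 mm diameter, 45-53 mm; neck 24 mm diameter, 53-73 mm; black handle 73-128 mm. Starts with its foot at z = 25 mm
- spindle_grip (a point): point on the spindle's axis 100 mm above its foot, in the black handle, which reaches 27 mm below and 28 mm above it and measures 32 mm along x by 26 mm along y: grip it across y. Axes as the spindle's. Red marks on the handle's top and on the collar point toward the key (+x). The spindle stands turned up to 0.25 rad against its holder
- rack: grey and aluminium holder, 115 x 120 x 89 mm, fixed, at a random place and yaw. Origin: centre of its underside, below the axis of the parked spindle. The spindle's collar lies in a channel 64 mm wide, on two ledges (tops 70 mm over the bench) and under two lips (underside 83 mm, top 89 mm), with 5 mm of play. Ledges and lips leave a slot 40 mm wide for shaft and neck
- rack_front (a point): middle of the holder's open front, 46 mm from the holder's origin along its -x, 70 mm over the bench; axes as the holder's. The lips stop the spindle from being lifted out: slide it level along the holder's -x; it is free to lift when its axis is at least 30 mm in front of this point
- drive: blue base 175 x 120 x 26 mm of the drive unit, fixed to the bench at a random place and yaw, with a black upright motor (to 88 mm high) 85 mm behind the hub along +x. Origin at the underside, below the hub's axis
- hub_mouth (a point): centre of the bore's mouth in the steel hub's flat top, 90 mm over the bench; z up, x toward the hub's slot. Hub 76 mm across; bore 23 mm diameter; slot (keyway) 11 mm wide, from the bore right to the outside and over the full depth; a red mark on the pulley rim below shows it. The key fits one way only: spindle x along hub x, within about 0.1 rad. The hub hardly turns (bearing friction 1 N m)
- ejector (a joint): sprung brass ejector in the bore, m pushed down: 0 free (its top 33 mm below the mouth), 0.012 with the spindle fully home (foot 45 mm below the mouth, collar on the hub), stop at 0.014. The spring pushes up with 5 N at 0 and 11 N at 0.012, more than the spindle's weight, so it lifts the spindle if let go
- steel_sieve: low round stainless test sieve, 234 mm across, 50 mm high; bystander, leave it alone; origin at the centre of its underside
- reagent_bottle: white plastic bottle with a blue screw cap, 60 mm across, 139 mm high; bystander, leave it alone; origin at the centre of its underside
- vial: small clear vial with a red cap, 33 mm across, 78 mm high; bystander, leave it alone; origin at the centre of its underside
- moisture_dish: round aluminium dish with lid, 61 mm across, 26 mm high; bystander, leave it alone; origin at the centre of its underside
Not all that is in view belongs to the job. What is shaped like the spindle but purple is not meant. What is shaped like the rack but green is not meant.

How it is judged:
By the outcome, as a careful person would: the job done as asked, in the order asked, and still so for the second after the job is handed in, while the arm keeps its last pose, push and grip.
It also fails if it takes over 48 s, if anything falls off the work surface, if the arm or the gripper's body presses on something with over 40 N, if the wrist force passes 120 N, or if a joint passes its speed limit or range.

## Working session

There is one attempt and no reset: what is moved stays moved. The work goes in short steps, Python scripts to look and compute and a tool call to move; the robot and the scene stay as the last step left them, time stands still between calls to the robot, and variables do not carry over. Pictures are saved under pics/ and viewed, about 8 in all and at most 12, crops included, and the job is handed in when it is done.

Besides the shell and the picture viewer there is one more tool, called after "Request:" in YAML: its name, and indented under it one key for each argument. step_arm: Moves the arm, as the interface text tells. Shifts and turns lie within -1 to 1; 1 stands for 0.1 m of shift or 120 degrees of turn. Its arguments: {"type":"object","properties":{"travel":{"type":"array"},"rotation":{"type":"array"},"hand":{"type":"array"}},"required":["travel","rotation","hand"]}

```bash
mkdir -p pics
cat > h.py <<'E'
import numpy as np, cv2
from rig import arm
def grab(n):
    im,d=arm.get_image(n); np.savez(f'{n}.npz',im=im,d=d); return im,d
def load(n):
    z=np.load(f'{n}.npz'); return z['im'],z['d']
def onplane(n,uv,z):
    m=arm.camera_model(n);T=np.array(m['T']);uv=np.atleast_2d(uv).astype(float)
    r=np.c_[(uv[:,0]-m['cx'])/m['fx'],(uv[:,1]-m['cy'])/m['fy'],np.ones(len(uv))]@T[:3,:3].T
    return T[:3,3]+r*((z-T[2,3])/r[:,2])[:,None]
def cloud(n,d):
    m=arm.camera_model(n);T=np.array(m['T']);v,u=np.mgrid[:d.shape[0],:d.shape[1]]
    p=np.stack([(u-m['cx'])/m['fx']*d,(v-m['cy'])/m['fy']*d,d],-1)
    return p@T[:3,:3].T+T[:3,3]
def proj(n,P):
    m=arm.camera_model(n);T=np.array(m['T']);p=(np.atleast_2d(P)-T[:3,3])@T[:3,:3]
    return np.c_[p[:,0]/p[:,2]*m['fx']+m['cx'],p[:,1]/p[:,2]*m['fy']+m['cy']]
def save(im,n): cv2.imwrite('pics/'+n,im[...,::-1])
E
python3 - <<'E'
from h import *
for n in('scene','top'):
    im,d=grab(n); save(im,n+'0.png'); m=arm.camera_model(n); print(n,m['fx'],m['cx'],m['cy'],np.round(m['T'],3).tolist())
print(arm.observe())
E
```

```text
scene 496.95747066896945 277.0865920616293 200.61918166024245 [[-0.722, -0.501, 0.477, 0.024], [-0.692, 0.532, -0.489, 0.463], [-0.009, -0.683, -0.731, 0.959], [0.0, 0.0, 0.0, 1.0]]
top 432.5280218685962 277.95354675858437 206.145675850701 [[-0.008, -0.991, 0.132, 0.386], [-1.0, 0.008, -0.001, -0.113], [-0.0, -0.132, -0.991, 1.35], [0.0, 0.0, 0.0, 1.0]]
{'t': 0.1, 'qpos': array([ 1.29727876,  0.31169386,  0.01399618,  1.51289306, -0.00439469,
        1.31922366, -0.02721094]), 'qvel': array([ 0.00157879, -0.00360369, -0.00013884, -0.00312184,  0.00064259,
       -0.00015558,  0.0013735 ]), 'tau': array([ 6.50595030e-04, -3.80856049e+01,  1.46508263e-01, -2.31241840e+01,
        1.23488239e-02,  8.04261508e-03, -1.83845106e-05]), 'tool_pos': array([ 0.12622692, -0.53467157,  0.24430473]), 'tool_rot': array([-6.39713886e-04,  7.84158004e-01, -6.20560254e-01, -8.87026505e-04]), 'ft_force': array([-0.15501029, -0.20492557,  0.83902503]), 'ft_torque': array([ 0.00949179,  0.04910366, -0.01172962]), 'grip_width': 0.08547929242753068}
```

View pics/scene0.png

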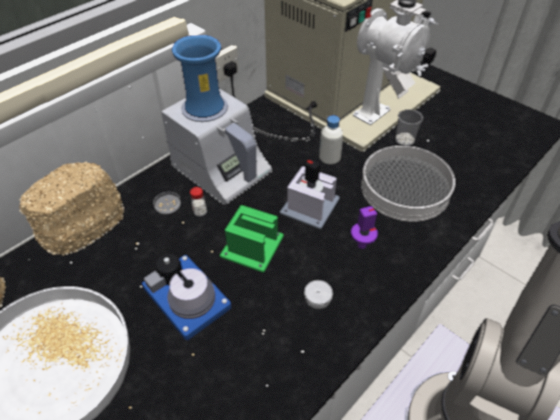

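View pics/top0.png

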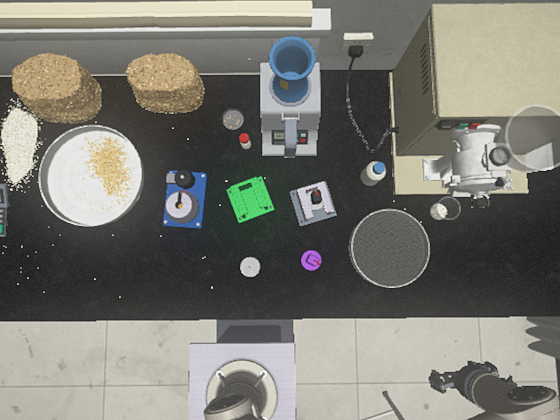

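The scene view shows the rack with the spindle at about (313,190) and the drive hub at about (190,290). In the top view the rack is at (313,202) and the drive at (184,200). I'll enlarge both from each camera.

Run:
```python
from h import *
t,_=load('top'); s,_=load('scene')
c=lambda im,x,y:cv2.resize(im[y:y+58,x:x+78],None,fx=5,fy=5,interpolation=cv2.INTER_CUBIC)
save(np.vstack([np.hstack([c(t,275,172),c(t,147,170)]),np.hstack([c(s,272,160),c(s,145,254)])]),'crop0.png')
```

```text
(no output)
```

View pics/crop0.png

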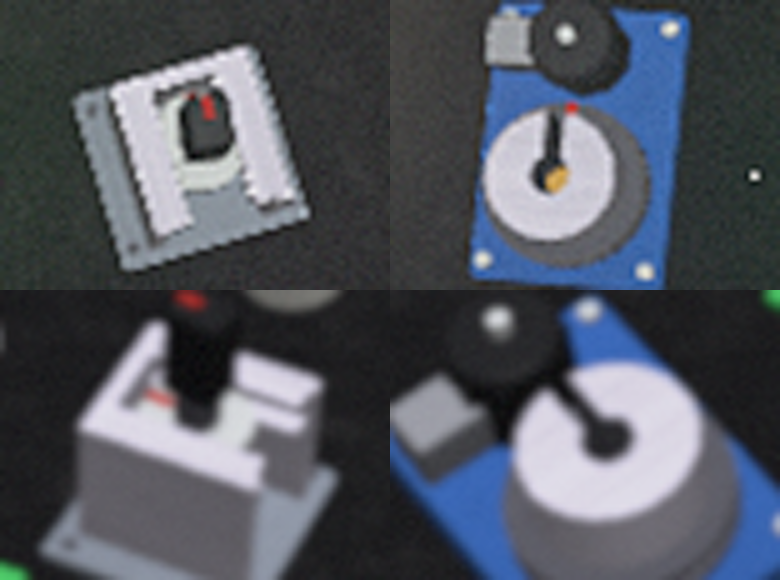

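Run:
```python
from h import *
for n in('top','scene'):
    im,d=load(n); P=cloud(n,d)
    for nm,c in(('rack',(313,202) if n=='top' else (312,192)),('hub',(181,206) if n=='top' else (190,288))):
        v,u=np.mgrid[:420,:560]; near=(abs(u-c[0])<36)&(abs(v-c[1])<36)
        z=P[...,2]
        if nm=='rack':
            m=near&(im.min(-1)>150)&(abs(z-.089)<.012)
            Q=onplane(n,np.c_[u[m],v[m]],.089)
            r=cv2.minAreaRect(Q[:,:2].astype(np.float32)); print(n,'lips',m.sum(),r,'z',np.median(z[m]))
            print(np.round(cv2.boxPoints(r),4).tolist())
            m=near&(im.max(-1)<75)&(abs(z-.153)<.01); 
            print(' handle top n',m.sum(),np.round([np.mean(P[m],0),np.ptp(P[m],0)],4).tolist())
            r_=im.astype(int); m=near&(r_[...,0]>90)&(r_[...,0]-r_[...,1]>50)&(r_[...,0]-r_[...,2]>50)
            k,l,st,ce=cv2.connectedComponentsWithStats(m.astype(np.uint8))
            for i in range(1,k): print(' red',st[i,4],ce[i],'at153',np.round(onplane(n,ce[i],.153)[0],4),'at78',np.round(onplane(n,ce[i],.078)[0],4), 'depth',np.round(np.median(P[l==i],0),4))
        else:
            m=(near&(im.min(-1)>150)&(abs(z-.09)<.012)).astype(np.uint8)
            k,l,st,ce=cv2.connectedComponentsWithStats(m);i=1+np.argmax(st[1:,4]);m=l==i
            Q=onplane(n,np.c_[u[m],v[m]],.09).astype(np.float32)[:,:2]
            h=cv2.convexHull(Q); e=cv2.minEnclosingCircle(h);el=cv2.fitEllipse(h);print(n,'hub',m.sum(),e,el,'z',np.median(z[m]))
            C=np.array(el[0])
            dk=near&(im.max(-1)<100)
            W=onplane(n,np.c_[u[dk],v[dk]],.09)[:,:2]-C; R=np.hypot(*W.T)
            s=(R>.016)&(R<.034); a=W[s].mean(0);print(' slot dir',np.arctan2(a[1],a[0]),s.sum(), 'bore dark centre',W[R<.016].mean(0))
            b=near&(im[...,2]>110)&(im[...,0]<90)
            r=cv2.minAreaRect(onplane(n,np.c_[u[b],v[b]],.026)[:,:2].astype(np.float32));print(' base',r)
            r_=im.astype(int); rm=near&(r_[...,0]>120)&(r_[...,0]-r_[...,1]>60)&(r_[...,0]-r_[...,2]>60)
            if rm.any(): p=np.median(P[rm],0); print(' redmark',p,'dir',np.arctan2(*(p[:2]-C)[::-1]))
```

```text
top lips 551 ((0.5709977149963379, -0.22150957584381104), (0.0924365371465683, 0.0828506201505661), 16.214162826538086) z 0.0882545638241723
[[0.5151000022888184, -0.19460000097751617], [0.5382000207901001, -0.2741999924182892], [0.6269000172615051, -0.2484000027179718], [0.6037999987602234, -0.1687999963760376]]
 handle top n 67 [[0.5697, -0.22, 0.1517], [0.0312, 0.0277, 0.0143]]
 red 12 [316.08333333 192.91666667] at153 [ 0.5814 -0.221   0.153 ] at78 [ 0.5936 -0.2278  0.078 ] depth [ 0.5815 -0.2209  0.1524]Traceback (most recent call last):
  File "<stdin>", line 21, in <module>
cv2.error: OpenCV(4.12.0) /io/opencv/modules/imgproc/src/convhull.cpp:143: error: (-215:Assertion failed) total >= 0 && (depth == CV_32F || depth == CV_32S) in function 'convexHull'
```

```bash
cat > meas.py <<'E'
from h import *
v,u=np.mgrid[:420,:560]
def red(im,a=90,b=50):
    r=im.astype(int); return (r[...,0]>a)&(r[...,0]-r[...,1]>b)&(r[...,0]-r[...,2]>b)
def handle(n,c,zt,half=36):
    im,d=load(n);P=cloud(n,d);near=(abs(u-c[0])<half)&(abs(v-c[1])<half)
    m=near&(abs(P[...,2]-zt)<.006)&((im.max(-1)<90)|red(im))
    Q=onplane(n,np.c_[u[m],v[m]],zt)[:,:2].astype(np.float32)
    r=cv2.minAreaRect(Q); rm=m&red(im)
    q=onplane(n,np.c_[u[rm],v[rm]],zt)[:,:2]
    _,_,V=np.linalg.svd(q-q.mean(0)) if len(q)>2 else (0,0,np.zeros((1,2)))
    dd=q.mean(0)-np.array(r[0])
    print(n,'handle',m.sum(),'mean',Q.mean(0),'rect',r,'\n  red',len(q),q.mean(0),'axis',np.arctan(V[0,1]/V[0,0]),'dir',np.arctan2(dd[1],dd[0]))
def hub(n,c):
    im,d=load(n);P=cloud(n,d);near=(abs(u-c[0])<40)&(abs(v-c[1])<40)
    m=(near&(im.min(-1)>150)&(abs(P[...,2]-.09)<.012)).astype(np.uint8)
    k,l,st,ce=cv2.connectedComponentsWithStats(m);m=l==1+np.argmax(st[1:,4])
    Q=onplane(n,np.c_[u[m],v[m]],.09).astype(np.float32)[:,:2].copy()
    el=cv2.fitEllipse(cv2.convexHull(Q));C=np.array(el[0]);print(n,'hub',m.sum(),el,'z',np.median(P[m][:,2]))
    dk=near&(im.max(-1)<100);W=onplane(n,np.c_[u[dk],v[dk]],.09)[:,:2]-C;R=np.hypot(*W.T)
    s=(R>.014)&(R<.03);a=W[s].mean(0);print('  slot',np.arctan2(a[1],a[0]),s.sum(),'bore',W[R<.014].mean(0))
    b=near&(im[...,2]>110)&(im[...,0]<90)
    print('  base',cv2.minAreaRect(onplane(n,np.c_[u[b],v[b]],.026)[:,:2].astype(np.float32).copy()))
    rm=near&red(im,110,50)
    if rm.any(): p=np.median(P[rm],0);print('  redmark',p,'dir',np.arctan2(*(p[:2]-C)[::-1]))
E
python3 - <<'E'
from meas import *
handle('top',(313,202),.153);handle('scene',(312,175),.153)
hub('top',(184,200));hub('scene',(190,292))
im,d=load('scene');m=(abs(u-312)<40)&(abs(v-192)<40)&red(im)
k,l,st,ce=cv2.connectedComponentsWithStats(m.astype(np.uint8))
for i in range(1,k): print('scene red',st[i,4],ce[i],onplane('scene',ce[i],.153)[0],onplane('scene',ce[i],.078)[0])
P=cloud('scene',d); m=(abs(u-312)<40)&(abs(v-192)<40)&(im.min(-1)>150)&(abs(P[...,2]-.089)<.004)
print(cv2.minAreaRect(onplane('scene',np.c_[u[m],v[m]],.089)[:,:2].astype(np.float32).copy()))
E
```

```text
top handle 96 mean [ 0.57100487 -0.22055994] rect ((0.571433424949646, -0.22025753557682037), (0.03108447790145874, 0.02530030719935894), 10.021047592163086) 
  red 12 [ 0.58136243 -0.22099376] axis 0.2869160278894368 dir -0.07401375782947141
scene handle 116 mean [ 0.57105106 -0.22001167] rect ((0.5712340474128723, -0.2193828523159027), (0.032952550798654556, 0.03144066408276558), 7.951602935791016) 
  red 15 [ 0.58249724 -0.22228797] axis -0.09655823363572004 dir -0.25242847605719704
top hub 437 ((0.5595729947090149, 0.17887406051158905), (0.07314009964466095, 0.07548991590738297), 170.5830535888672) z 0.08950530597420436
  slot -0.07702894555574241 17 bore [0.00412079 0.00218604]
  base ((0.5876980423927307, 0.17498762905597687), (0.12033601105213165, 0.17502182722091675), 85.078857421875)
  redmark [0.60666754 0.17465331 0.05244473] dir -0.08938404295965194
scene hub 757 ((0.5621622800827026, 0.17818515002727509), (0.07504404336214066, 0.07576170563697815), 62.87042236328125) z 0.09082395244573993
  slot -0.10204259276565864 18 bore [ 0.00226972 -0.00014082]
  base ((0.5886693596839905, 0.176390141248703), (0.12097743153572083, 0.17661169171333313), 84.80779266357422)
scene red 16 [309.6875 161.375 ] [ 0.58228058 -0.22260404  0.153     ] [ 0.6342103 -0.2863823  0.078    ]
scene red 8 [303.5 181. ] [ 0.54863782 -0.16258403  0.153     ] [ 0.59743673 -0.22077681  0.078     ]
((0.5715452432632446, -0.22181779146194458), (0.0938090831041336, 0.08388478308916092), 16.976205825805664)
```

Request:
step_arm:
  travel:
    - [-0.2,-0.5,0]
    - [-0.4,-1,0]
    - [-0.4,-1,0]
    - [-0.4,-1,0]
  rotation:
    - [0,0,0]
    - [0,0,0]
    - [0,0,0]
    - [0,0,0]
  hand: [1,1,1,1]

```text
t: 0.5
tool_pos: [0.217, -0.4715, 0.245]
tool_rot: [-0.001, 0.786, -0.618, -0.0]
ft_force: [-0.2, -0.4, 0.6]
grip_width: 0.0854
```

Request:
step_arm:
  travel:
    - [-0.2,-0.5,0]
    - [-0.4,-1,0]
    - [-0.4,-1,0]
    - [-0.4,-1,0]
  rotation:
    - [0,0,0]
    - [0,0,0]
    - [0,0,0]
    - [0,0,0]
  hand: [1,1,1,1]

```text
t: 0.9
tool_pos: [0.3033, -0.4111, 0.245]
tool_rot: [0.0, 0.785, -0.619, -0.0]
ft_force: [0.2, -0.2, 0.1]
grip_width: 0.0854
```

Request:
step_arm:
  travel:
    - [-0.2,-0.5,0]
    - [-0.4,-1,0]
    - [-0.4,-1,0]
    - [-0.4,-1,0]
  rotation:
    - [0,0,0]
    - [0,0,0]
    - [0,0,0]
    - [0,0,0]
  hand: [1,1,1,1]

```text
t: 1.3
tool_pos: [0.3905, -0.3502, 0.245]
tool_rot: [0.0, 0.784, -0.62, -0.0]
ft_force: [-0.9, -0.6, 0.8]
grip_width: 0.0852
```

Request:
step_arm:
  travel:
    - [-0.2,-0.5,0]
    - [-0.4,-1,0]
    - [-0.4,-1,0]
    - [-0.4,-1,0]
  rotation:
    - [0,0,0.06]
    - [0,0,0.08]
    - [0,0,0.08]
    - [0,0,0.08]
  hand: [1,1,1,1]

```text
t: 1.7
tool_pos: [0.4784, -0.2889, 0.2448]
tool_rot: [0.001, 0.73, -0.684, -0.0]
ft_force: [-0.5, -0.5, -0.1]
grip_width: 0.0851
```

```bash
cat >> h.py <<'E'
from scipy.spatial.transform import Rotation as Ro
def go(p,head,z=None):
    s=arm.observe();R=Ro.from_quat(s['tool_rot'],scalar_first=True);x=R.as_matrix()[:,0]
    d=R.inv().apply(np.array(p)-s['tool_pos'])*10
    Rt=Ro.from_matrix(np.array([[np.cos(head),np.sin(head),0],[np.sin(head),-np.cos(head),0],[0,0,-1]]).T) if False else Ro.from_matrix(np.column_stack([[np.cos(head),np.sin(head),0],[np.sin(head),-np.cos(head),0],[0,0,-1]]))
    rv=(R.inv()*Rt).as_rotvec()/np.deg2rad(120)
    print('t',round(s['t'],2),'pos',np.round(s['tool_pos'],4),'head',round(np.arctan2(x[1],x[0]),4),'| travel',np.round(d,3),'rot',np.round(rv,4),'F',np.round(s['ft_force'],1),'T',np.round(s['ft_torque'],2),'w',round(s['grip_width'],4))
E
python3 - <<'E'
from h import *
go([.571,-.220,.120],.07-np.pi/2)
im,d=load('top');P=cloud('top',d);m=(im[...,2]>120)&(im[...,1]<80)&(im[...,0]>90)
print(np.median(P[m],0),P[m].min(0),P[m].max(0)); print(arm.observe()['qpos'])
E
```

```text
t 1.7 pos [ 0.4784 -0.2889  0.2448] head -1.5063 | travel [-0.629 -0.971  1.246] rot [ 0.0007 -0.0003 -0.0026] F [-0.5 -0.5 -0.1] T [-0.01  0.03 -0.02] w 0.0851
[ 0.39225988 -0.21115505  0.05512931] [ 0.36540873 -0.2460449  -0.00501209] [ 0.42706208 -0.11274621  1.34980528]
[ 0.66518067  0.33996734 -0.20678538  1.47980334  0.07192147  1.33008269
 -1.05364759]
```

Request:
step_arm:
  travel:
    - [-0.3,-0.5,0]
    - [-0.63,-0.97,0]
    - [-0.63,-0.97,0]
    - [-0.63,-0.97,0]
    - [-0.63,-0.97,0]
  rotation:
    - [0,0,0]
    - [0,0,0]
    - [0,0,0]
    - [0,0,0]
    - [0,0,0]
  hand: [1,1,1,1,1]

```text
t: 2.2
tool_pos: [0.5693, -0.2229, 0.2449]
tool_rot: [0.002, 0.728, -0.686, 0.0]
ft_force: [-1.1, 0.2, 0.2]
grip_width: 0.0853
```

Run:
```python
from meas import *
go([.571,-.220,.120],.07-np.pi/2)
```

```text
t 2.2 pos [ 0.5693 -0.2229  0.2449] head -1.5114 | travel [-0.031 -0.022  1.249] rot [ 0.0014 -0.0015 -0.0051] F [-1.1  0.2  0.2] T [-0.04 -0.01 -0.04] w 0.0853
```

Request:
step_arm:
  travel:
    - [-0.03,-0.02,0.4]
    - [-0.03,-0.02,0.7]
    - [-0.03,-0.02,0.7]
    - [-0.03,-0.02,0.7]
  rotation:
    - [0,0,0]
    - [0,0,0]
    - [0,0,0]
    - [0,0,0]
  hand: [1,1,1,1]

```text
t: 2.6
tool_pos: [0.5718, -0.2186, 0.1757]
tool_rot: [0.001, 0.728, -0.686, 0.0]
ft_force: [0.4, 0.0, 0.1]
grip_width: 0.0856
```

Request:
step_arm:
  travel:
    - [0,0,0.2]
    - [0,0,0.4]
    - [0,0,0.55]
    - [0,0,0.55]
    - [0,0,0.55]
  rotation:
    - [0,0,0]
    - [0,0,0]
    - [0,0,0]
    - [0,0,0]
    - [0,0,0]
  hand: [1,1,1,1,1]

```text
t: 3.1
tool_pos: [0.5744, -0.2169, 0.1225]
tool_rot: [-0.0, 0.729, -0.685, 0.002]
ft_force: [-0.1, -0.9, 1.0]
grip_width: 0.0854
```

Request:
step_arm:
  travel:
    - [0,0,0]
    - [0,0,0]
    - [0,0,0]
    - [0,0,0]
    - [0,0,0]
  rotation:
    - [0,0,0]
    - [0,0,0]
    - [0,0,0]
    - [0,0,0]
    - [0,0,0]
  hand: [0.5,0.4,0.2,0,0]

```text
t: 3.6
tool_pos: [0.5738, -0.2186, 0.1213]
tool_rot: [0.001, 0.729, -0.685, 0.002]
ft_force: [-0.6, -4.8, 0.9]
grip_width: 0.0253
```

Request:
step_arm:
  travel:
    - [0,0,0]
    - [0,0,0]
    - [0,0,0]
    - [0,0,0]
    - [0,0,0]
  rotation:
    - [0,0,0]
    - [0,0,0]
    - [0,0,0]
    - [0,0,0]
    - [0,0,0]
  hand: [0,0,0,0,0]

```text
t: 4.1
tool_pos: [0.5738, -0.2186, 0.1213]
tool_rot: [0.001, 0.729, -0.685, 0.002]
ft_force: [0.3, -5.4, 2.9]
grip_width: 0.0255
```

Run:
```python
from meas import *
h=.283+np.pi; s=arm.observe()['tool_pos']
go(s+[.09*np.cos(h),.09*np.sin(h),0.002],.07-np.pi/2)
```

```text
t 4.1 pos [ 0.5738 -0.2186  0.1213] head -1.5085 | travel [ 0.197  0.878 -0.021] rot [-0.0008 -0.0022 -0.0037] F [ 0.3 -5.4  2.9] T [-1.31 -0.01  0.05] w 0.0255
```

Request:
step_arm:
  travel:
    - [0.015,0,-0.01]
    - [0.015,0,-0.02]
    - [0.03,0.05,-0.02]
    - [0.04,0.1,-0.02]
    - [0.04,0.1,-0.02]
  rotation:
    - [0,0,0]
    - [0,0,0]
    - [0,0,0]
    - [0,0,0]
    - [0,0,0]
  hand: [0,0,0,0,0]

```text
t: 4.6
tool_pos: [0.565, -0.2211, 0.1224]
tool_rot: [-0.001, 0.729, -0.684, 0.002]
ft_force: [3.0, -5.1, -2.7]
grip_width: 0.0252
```

Run:
```python
from meas import *
go([.571-.0864,-.220-.0251,.1235],.07-np.pi/2)
```

```text
t 4.6 pos [ 0.565  -0.2211  0.1224] head -1.5074 | travel [ 0.189  0.817 -0.013] rot [-0.0016 -0.0008 -0.0032] F [ 3.  -5.1 -2.7] T [-1.22 -0.82 -0.06] w 0.0252
```

Request:
step_arm:
  travel:
    - [0.03,0,0]
    - [0.05,0.1,0]
    - [0.07,0.2,0]
    - [0.09,0.3,0]
    - [0.09,0.3,0]
  rotation:
    - [0,0,0]
    - [0,0,0]
    - [0,0,0]
    - [0,0,0]
    - [0,0,0]
  hand: [0,0,0,0,0]

```text
t: 5.1
tool_pos: [0.5308, -0.2315, 0.1216]
tool_rot: [0.002, 0.729, -0.685, -0.002]
ft_force: [0.5, -1.4, -2.6]
grip_width: 0.0257
```

Run:
```python
from meas import *
go([.571-.0864,-.220-.0251,.1235],.07-np.pi/2)
```

```text
t 5.1 pos [ 0.5308 -0.2315  0.1216] head -1.5084 | travel [ 0.106  0.469 -0.016] rot [ 0.0025  0.0005 -0.0036] F [ 0.5 -1.4 -2.6] T [-0.4   0.12 -0.01] w 0.0257
```

Forces have eased, so I'll continue the draw to about 95 mm total and then lift.

Request:
step_arm:
  travel:
    - [0.03,0.12,0]
    - [0.06,0.24,0]
    - [0.09,0.36,0]
    - [0.12,0.5,0]
    - [0.12,0.5,0]
  rotation:
    - [0,0,0]
    - [0,0,0]
    - [0,0,0]
    - [0,0,0]
    - [0,0,0]
  hand: [0,0,0,0,0]

```text
t: 5.6
tool_pos: [0.4819, -0.2476, 0.1219]
tool_rot: [0.001, 0.728, -0.685, -0.001]
ft_force: [-0.5, 0.4, -3.2]
grip_width: 0.0253
```

Run:
```python
from meas import *
for n in('top','scene'): im,_=grab(n); save(im,n+'1.png')
go([.48,-.245,.24],-.087-np.pi/2)
t,_=load('top');s,_=load('scene')
save(np.hstack([cv2.resize(t[170:270,260:360],(400,400)),cv2.resize(s[130:250,270:390],(400,400))]),'c1.png')
```

```text
t 5.7 pos [ 0.485  -0.2463  0.1224] head -1.5074 | travel [-0.017  0.048 -1.176] rot [-0.0002  0.      0.0718] F [ 0.2 -0.4 -2.7] T [ 0.07 -0.05  0.03] w 0.0255
```

View pics/c1.png

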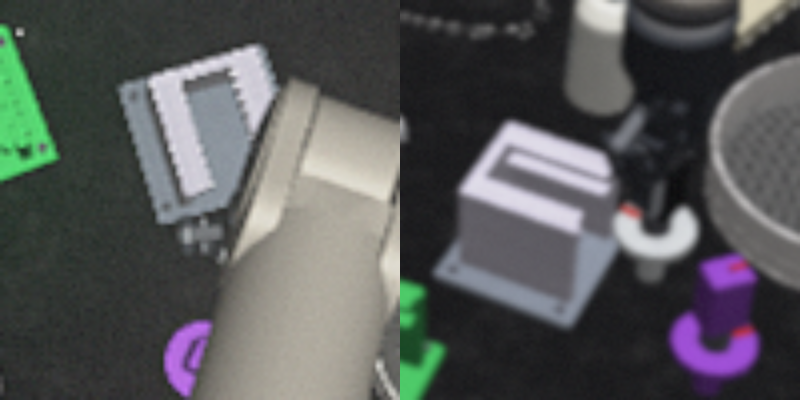

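The spindle hangs free in front of the rack: in the scene half of the picture, the collar is at about (655,230) with its red mark at about (630,210). Next I lift it, turn it to the hub's yaw and carry it across.

Request:
step_arm:
  travel:
    - [0,0,-0.3]
    - [0,0,-0.6]
    - [0,0,-0.9]
    - [0,0,-0.9]
  rotation:
    - [0,0,0]
    - [0,0,0.03]
    - [0,0,0.07]
    - [0,0,0.072]
  hand: [0,0,0,0]

```text
t: 6.1
tool_pos: [0.4894, -0.2467, 0.2174]
tool_rot: [0.002, -0.676, 0.737, -0.005]
ft_force: [0.3, -0.3, -2.3]
grip_width: 0.0252
```

Request:
step_arm:
  travel:
    - [-0.3,0,-0.2]
    - [-0.6,0,-0.3]
    - [-0.9,0,-0.3]
    - [-0.95,0,-0.3]
  rotation:
    - [0,0,0]
    - [0,0,0]
    - [0,0,0]
    - [0,0,0]
  hand: [0,0,0,0]

```text
t: 6.5
tool_pos: [0.4945, -0.1449, 0.2417]
tool_rot: [0.002, -0.68, 0.734, 0.002]
ft_force: [0.1, 0.0, -2.8]
grip_width: 0.0255
```

Request:
step_arm:
  travel:
    - [-0.3,0,0]
    - [-0.6,0,0]
    - [-0.9,0,0]
    - [-1,0,0]
  rotation:
    - [0,0,0]
    - [0,0,0]
    - [0,0,0]
    - [0,0,0]
  hand: [0,0,0,0]

```text
t: 6.9
tool_pos: [0.502, -0.0472, 0.2412]
tool_rot: [0.001, -0.679, 0.735, 0.002]
ft_force: [-0.7, 0.2, -1.9]
grip_width: 0.0254
```

Request:
step_arm:
  travel:
    - [-0.3,0,0]
    - [-0.6,0,0]
    - [-0.9,0,0]
    - [-1,0,0]
  rotation:
    - [0,0,0]
    - [0,0,0]
    - [0,0,0]
    - [0,0,0]
  hand: [0,0,0,0]

```text
t: 7.3
tool_pos: [0.5105, 0.0515, 0.2415]
tool_rot: [0.0, -0.678, 0.735, 0.001]
ft_force: [0.1, -0.2, -3.0]
grip_width: 0.0256
```

Request:
step_arm:
  travel:
    - [-0.3,0,0]
    - [-0.6,0,0]
    - [-0.7,0,0]
    - [-0.7,0,0]
  rotation:
    - [0,0,0]
    - [0,0,0]
    - [0,0,0]
    - [0,0,0]
  hand: [0,0,0,0]

```text
t: 7.7
tool_pos: [0.5166, 0.1183, 0.2416]
tool_rot: [-0.0, -0.677, 0.736, 0.0]
ft_force: [-0.4, 0.1, -1.9]
grip_width: 0.0254
```

Run:
```python
from meas import *
go([.561,.1785,.22],-.087-np.pi/2)
im,_=grab('scene'); c=proj('scene',arm.observe()['tool_pos'])[0].astype(int);print(c)
x,y=np.clip(c[0]-70,0,420),np.clip(c[1]-50,0,280)
print(x,y);save(cv2.resize(im[y:y+140,x:x+140],(600,600),interpolation=cv2.INTER_CUBIC),'c2.png')
```

```text
t 7.7 pos [0.5166 0.1183 0.2416] head -1.6542 | travel [-0.637 -0.392  0.216] rot [ 0.0005 -0.0001  0.0017] F [-0.4  0.1 -1.9] T [-0.11  0.03 -0.01] w 0.0254
[218 231]
148 181
```

View pics/c2.png

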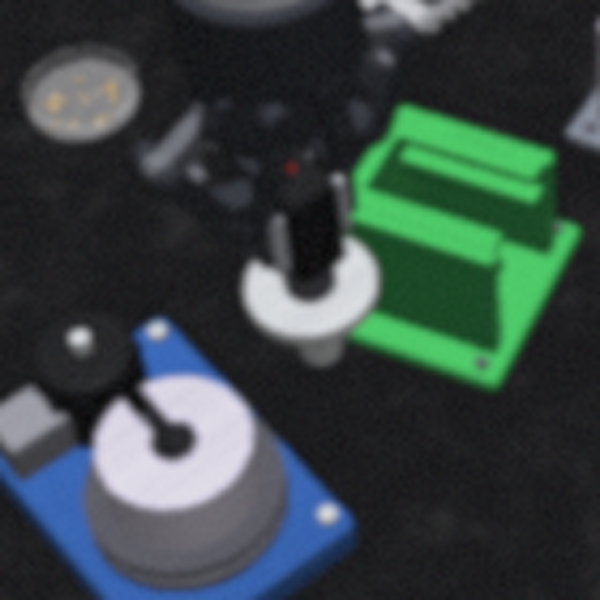

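The collar shows at about (311,287) and the hub bore at about (173,440). The collar's red mark is hidden by a finger. I'll measure where the collar centre lies relative to the TCP.

```bash
cat >> meas.py <<'E'
def collar(n='scene'):
    im,d=load(n);P=cloud(n,d);s=arm.observe();zt=s['tool_pos'][2]-.0433
    near=np.hypot(*(P[...,:2]-s['tool_pos'][:2]).transpose(2,0,1))<.05
    m=near&(abs(P[...,2]-zt)<.005)&(im.min(-1)>120)
    Q=onplane(n,np.c_[u[m],v[m]],zt)[:,:2].astype(np.float32).copy()
    h=cv2.convexHull(Q)[:,0]
    from scipy.optimize import least_squares
    r=least_squares(lambda c:np.hypot(*(h-c[:2]).T)-c[2],[*h.mean(0),.03],loss='soft_l1',f_scale=.0005).x
    print('collar',m.sum(),'z',np.median(P[m][:,2]),zt,'circ',r,'ell',cv2.fitEllipse(h)[:2],'minus TCP',r[:2]-s['tool_pos'][:2])
    m=near&red(im,60,25)&(abs(P[...,2]-zt)<.1);print('red',P[m].round(4).tolist()[:12])
E
python3 - <<'E'
from meas import *
collar(); hub('scene',(190,292))
grab('top'); hub('top',(184,200))
E
```

```text
collar 385 z 0.1995098314841074 0.19834269980074457 circ [0.51516491 0.11725756 0.02961122] ell ((0.5154316425323486, 0.11708243191242218), (0.05843394622206688, 0.060492221266031265)) minus TCP [-0.00170205  0.00108262]
red [[0.5205, 0.1144, 0.2741], [0.5186, 0.1161, 0.2741], [0.501, 0.1309, 0.298], [0.5152, 0.1188, 0.2764]]
scene hub 759 ((0.5621622800827026, 0.17818515002727509), (0.07504404336214066, 0.07576170563697815), 62.87042236328125) z 0.09090828384714333
  slot -0.10204259276565864 18 bore [ 0.00226972 -0.00014082]
  base ((0.5886533856391907, 0.17634257674217224), (0.12100480496883392, 0.17639750242233276), 84.94357299804688)
top hub 6 ((0.6425427794456482, 0.16991086304187775), (0.0048132468946278095, 0.008586864918470383), 134.41043090820312) z 0.08752180890830741
  slot -1.8480958045379081 220 bore [-0.00050078 -0.00034083]
  base ((0.5874848365783691, 0.17220215499401093), (0.11488108336925507, 0.17511694133281708), 85.18814086914062)
  redmark [0.60675725 0.17425574 0.05294084] dir 3.020769594218869
```

Request:
step_arm:
  travel:
    - [-0.3,-0.2,0]
    - [-0.62,-0.42,0]
    - [-0.62,-0.42,0.2]
    - [-0.62,-0.42,0.37]
    - [-0.62,-0.42,0.37]
  rotation:
    - [0,0,0]
    - [0,0,0]
    - [0,0,0]
    - [0,0,0]
    - [0,0,0]
  hand: [0,0,0,0,0]

```text
t: 8.3
tool_pos: [0.5628, 0.1717, 0.2019]
tool_rot: [-0.004, -0.675, 0.738, 0.0]
ft_force: [-0.7, -1.3, -2.9]
grip_width: 0.0254
```

Run:
```python
from meas import *
im,_=grab('scene'); collar(); go([.5639,.1771,.187],-.087-np.pi/2)
save(cv2.resize(im[215:345,120:250],(600,600),interpolation=cv2.INTER_CUBIC),'c3.png')
```

```text
collar 381 z 0.15975194457314779 0.16035327522965132 circ [0.55958944 0.17066008 0.02985327] ell ((0.5599833130836487, 0.1705225259065628), (0.059077188372612, 0.061426352709531784)) minus TCP [-0.00408246 -0.00168996]
red [[0.5719, 0.1689, 0.2362], [0.5711, 0.1673, 0.2355], [0.5691, 0.1664, 0.2363], [0.5697, 0.1706, 0.2366], [0.5704, 0.1682, 0.2338], [0.5685, 0.1672, 0.2345], [0.5675, 0.1657, 0.2341], [0.569, 0.1694, 0.2331], [0.5657, 0.1692, 0.2357], [0.5632, 0.1685, 0.2372], [0.5649, 0.1721, 0.2361], [0.5635, 0.1708, 0.2361]]
t 8.35 pos [0.5637 0.1724 0.2037] head -1.6606 | travel [-0.048  0.001  0.166] rot [ 0.0015 -0.0017 -0.0014] F [ 0.  -1.5 -1.9] T [ 0.   -0.02 -0.02] w 0.0253
```

View pics/c3.png

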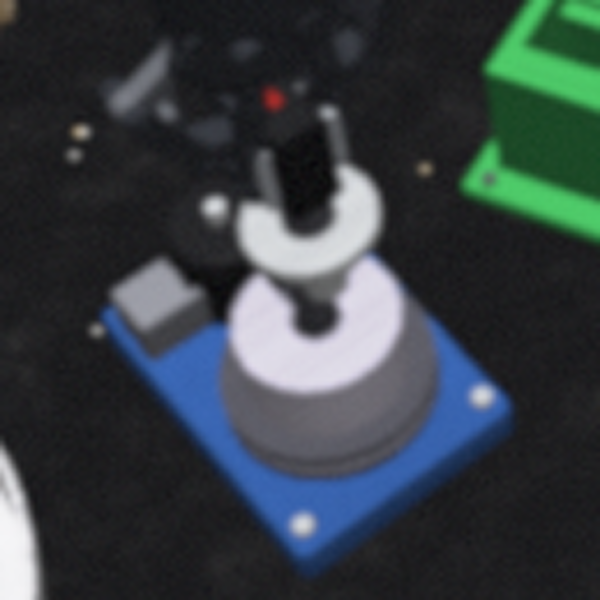

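Request:
step_arm:
  travel:
    - [-0.075,-0.02,0.03]
    - [-0.075,-0.02,0.03]
    - [-0.075,-0.02,0.03]
    - [-0.075,-0.02,0.03]
    - [-0.075,-0.02,0.03]
  rotation:
    - [0,0,0]
    - [0,0,0]
    - [0,0,0]
    - [0,0,0]
    - [0,0,0]
  hand: [0,0,0,0,0]

```text
t: 8.85
tool_pos: [0.5668, 0.1828, 0.2027]
tool_rot: [0.0, -0.676, 0.737, -0.0]
ft_force: [-0.0, -0.2, -1.9]
grip_width: 0.0256
```

Run:
```python
from meas import *
for i in range(3):
    grab('scene'); collar(); go([.5639,.1771,.187],-.087-np.pi/2)
```

```text
collar 393 z 0.16059190987571637 0.15928834036352416 circ [0.56462379 0.18164896 0.02996429] ell ((0.5649939179420471, 0.18151183426380157), (0.05918533727526665, 0.061960622668266296)) minus TCP [-0.00211506 -0.0011436 ]
red [[0.5776, 0.179, 0.2344], [0.5744, 0.1786, 0.2368], [0.5743, 0.1767, 0.2351], [0.5732, 0.1817, 0.2377], [0.5721, 0.1803, 0.2374], [0.5741, 0.1773, 0.2329], [0.5711, 0.1769, 0.235], [0.5699, 0.182, 0.2377], [0.5691, 0.1804, 0.237], [0.57, 0.1779, 0.234], [0.5681, 0.1834, 0.2376], [0.5674, 0.1818, 0.2368]]
t 8.9 pos [0.5667 0.1828 0.2026] head -1.6575 | travel [0.059 0.023 0.156] rot [-0.0002 -0.      0.0002] F [-0.5  0.1 -1.8] T [ 0.02 -0.   -0.09] w 0.0254
collar 395 z 0.16028244597729313 0.1592057493400126 circ [0.56463487 0.1816882  0.02996153] ell ((0.5650190114974976, 0.18148396909236908), (0.05924325808882713, 0.06220830976963043)) minus TCP [-0.00206089 -0.00108381]
red [[0.5759, 0.1799, 0.2367], [0.5745, 0.1786, 0.2367], [0.5746, 0.1766, 0.2348], [0.5747, 0.181, 0.2357], [0.5715, 0.1807, 0.2382], [0.5729, 0.1779, 0.2345], [0.5715, 0.1766, 0.2345], [0.5713
[... 264 characters left out ...]
06] w 0.0254
collar 397 z 0.16026370641596577 0.15911785305251713 circ [0.56450354 0.1815478  0.03004975] ell ((0.5650491118431091, 0.18146255612373352), (0.05914144590497017, 0.06241175904870033)) minus TCP [-0.00213016 -0.00124437]
red [[0.5769, 0.1793, 0.2353], [0.574, 0.1788, 0.2373], [0.5718, 0.178, 0.2384], [0.5724, 0.1802, 0.237], [0.5707, 0.1791, 0.2374], [0.5704, 0.1772, 0.236], [0.569, 0.1824, 0.2389], [0.5694, 0.1802, 0.2365], [0.5688, 0.1786, 0.2355], [0.5691, 0.1829, 0.2363], [0.5666, 0.1822, 0.2378], [0.5669, 0.1801, 0.2356]]
t 9.0 pos [0.5666 0.1828 0.2024] head -1.6574 | travel [0.059 0.022 0.154] rot [-0.0001 -0.0001  0.0002] F [ 0.5  0.5 -2.1] T [-0.03  0.09  0.02] w 0.0254
```

Request:
step_arm:
  travel:
    - [0.035,0.022,0]
    - [0.035,0.022,0.05]
    - [0.035,0.022,0.1]
    - [0.035,0.022,0.1]
    - [0.035,0.022,0.1]
  rotation:
    - [0,0,0]
    - [0,0,0]
    - [0,0,0]
    - [0,0,0]
    - [0,0,0]
  hand: [0,0,0,0,0]

```text
t: 9.5
tool_pos: [0.5639, 0.1795, 0.1918]
tool_rot: [-0.0, -0.676, 0.737, 0.0]
ft_force: [0.1, 0.7, -1.9]
grip_width: 0.0255
```

Request:
step_arm:
  travel:
    - [0,0,0.04]
    - [0,0,0.07]
    - [0,0,0.1]
    - [0,0,0.1]
  rotation:
    - [0,0,0]
    - [0,0,0]
    - [0,0,0]
    - [0,0,0]
  hand: [0,0,0,0]

```text
t: 9.9
tool_pos: [0.5637, 0.1794, 0.1816]
tool_rot: [-0.001, -0.676, 0.737, 0.0]
ft_force: [-0.1, -0.2, -2.8]
grip_width: 0.0254
```

Run:
```python
from meas import *
grab('scene'); collar(); go([.5639,.1771,.165],-.087-np.pi/2)
```

```text
collar 375 z 0.13917453896472165 0.13858747525103093 circ [0.56165542 0.17845885 0.02990852] ell ((0.5622671246528625, 0.17834793031215668), (0.05869942530989647, 0.062384456396102905)) minus TCP [-0.0022396  -0.00102938]
red [[0.5747, 0.174, 0.2112], [0.572, 0.1734, 0.2129], [0.5705, 0.1767, 0.2142], [0.5688, 0.1756, 0.2147], [0.5682, 0.1738, 0.2136], [0.5687, 0.1782, 0.2142], [0.565, 0.1781, 0.2173], [0.5667, 0.1751, 0.2131], [0.5666, 0.1798, 0.2144], [0.5649, 0.1786, 0.2149], [0.5636, 0.1773, 0.2147], [0.5651, 0.1811, 0.2139]]
t 9.95 pos [0.5639 0.1795 0.1819] head -1.6572 | travel [ 0.024 -0.002  0.169] rot [ 0.0004 -0.0002  0.0003] F [-0.1 -0.7 -2.8] T [0.01 0.   0.07] w 0.0254
```

Request:
step_arm:
  travel:
    - [0,0,0.02]
    - [0,0,0.04]
    - [0,0,0.06]
    - [0,0,0.06]
  rotation:
    - [0,0,0]
    - [0,0,0]
    - [0,0,0]
    - [0,0,0]
  hand: [0,0,0,0]

```text
t: 10.35
tool_pos: [0.5639, 0.1795, 0.1758]
tool_rot: [-0.0, -0.676, 0.737, 0.0]
ft_force: [-0.3, -1.3, -1.5]
grip_width: 0.0255
```

Request:
step_arm:
  travel:
    - [0,0,0.02]
    - [0,0,0.04]
    - [0,0,0.06]
    - [0,0,0.06]
  rotation:
    - [0,0,0]
    - [0,0,0]
    - [0,0,0]
    - [0,0,0]
  hand: [0,0,0,0]

```text
t: 10.75
tool_pos: [0.5639, 0.1795, 0.1698]
tool_rot: [-0.0, -0.676, 0.737, 0.0]
ft_force: [-0.4, 0.2, -2.1]
grip_width: 0.0252
```

Run:
```python
from meas import *
grab('scene'); collar(); go([.5639,.1771,.1413],-.087-np.pi/2)
```

```text
collar 381 z 0.12768250371482193 0.1267212405237352 circ [0.56101183 0.17873977 0.03012502] ell ((0.5620650053024292, 0.17836256325244904), (0.05860038846731186, 0.06462570279836655)) minus TCP [-0.0030017  -0.00072844]
red [[0.5735, 0.1741, 0.203], [0.5703, 0.1763, 0.2048], [0.5714, 0.1736, 0.2013], [0.568, 0.178, 0.2054], [0.5673, 0.1763, 0.2043], [0.5659, 0.175, 0.2044], [0.5672, 0.1789, 0.2038], [0.5655, 0.1778, 0.2042], [0.5624, 0.1774, 0.2067], [0.5667, 0.1797, 0.2019], [0.5645, 0.1788, 0.203], [0.5646, 0.1768, 0.201]]
t 10.8 pos [0.564  0.1795 0.17  ] head -1.6573 | travel [ 0.024 -0.001  0.287] rot [ 0.0002 -0.0001  0.0002] F [-0.6 -0.4 -1.8] T [0.06 0.03 0.01] w 0.0256
```

Request:
step_arm:
  travel:
    - [0,0,0.02]
    - [0,0,0.04]
    - [0,0,0.05]
    - [0,0,0.05]
  rotation:
    - [0,0,0]
    - [0,0,0]
    - [0,0,0]
    - [0,0,0]
  hand: [0,0,0,0]

```text
t: 11.2
tool_pos: [0.564, 0.1794, 0.165]
tool_rot: [-0.0, -0.676, 0.737, 0.0]
ft_force: [-0.2, -0.7, -2.8]
grip_width: 0.0257
```

Run:
```python
from meas import *
im,_=grab('scene'); collar(); go([.5639,.1771,.1413],-.087-np.pi/2)
save(cv2.resize(im[215:345,120:250],(600,600),interpolation=cv2.INTER_CUBIC),'c4.png')
```

```text
collar 379 z 0.12281016095154662 0.12184608948080297 circ [0.56079374 0.17861671 0.03004651] ell ((0.5614862442016602, 0.1784561425447464), (0.05907833203673363, 0.06236450374126434)) minus TCP [-0.00327942 -0.00091796]
red [[0.572, 0.1759, 0.1999], [0.5719, 0.1739, 0.198], [0.5716, 0.1766, 0.1977], [0.5715, 0.1746, 0.1959], [0.5672, 0.1749, 0.1999], [0.5689, 0.1786, 0.1989], [0.5665, 0.1778, 0.2002], [0.5668, 0.1756, 0.1979], [0.5689, 0.1791, 0.1962], [0.5658, 0.1787, 0.1986], [0.564, 0.1775, 0.1991], [0.565, 0.1817, 0.199]]
t 11.25 pos [0.5641 0.1795 0.1651] head -1.6573 | travel [ 0.024 -0.     0.238] rot [ 0.0001 -0.0001  0.0002] F [ 0.5  0.1 -2.3] T [0.01 0.02 0.01] w 0.0254
```

View pics/c4.png

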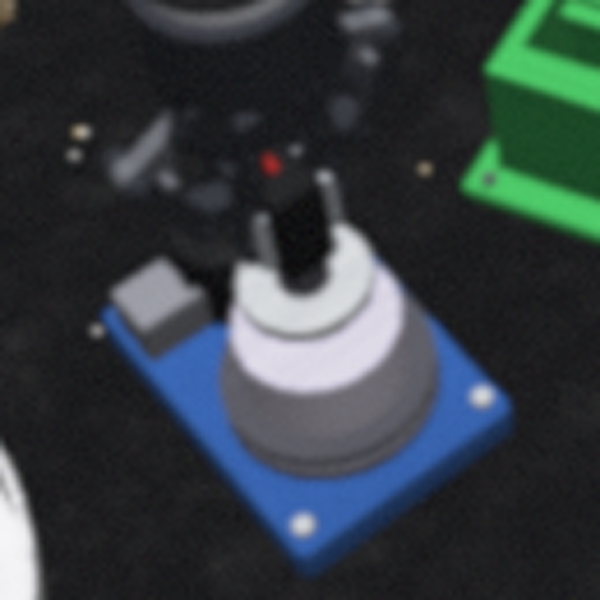

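The key is in the slot: the foot is about 21 mm down, with no side force. In the picture the collar is over the hub at about (303,285). I keep pushing.

Request:
step_arm:
  travel:
    - [0,0,0.03]
    - [0,0,0.06]
    - [0,0,0.09]
    - [0,0,0.1]
    - [0,0,0.1]
  rotation:
    - [0,0,0]
    - [0,0,0]
    - [0,0,0]
    - [0,0,0]
    - [0,0,0]
  hand: [0,0,0,0,0]

```text
t: 11.75
tool_pos: [0.564, 0.1794, 0.1549]
tool_rot: [-0.0, -0.676, 0.737, 0.0]
ft_force: [-0.1, 0.2, -1.8]
grip_width: 0.0256
```

Request:
step_arm:
  travel:
    - [0,0,0.03]
    - [0,0,0.06]
    - [0,0,0.09]
    - [0,0,0.1]
    - [0,0,0.1]
  rotation:
    - [0,0,0]
    - [0,0,0]
    - [0,0,0]
    - [0,0,0]
    - [0,0,0]
  hand: [0,0,0,0,0]

```text
t: 12.25
tool_pos: [0.5644, 0.1797, 0.1467]
tool_rot: [0.0, -0.676, 0.737, -0.0]
ft_force: [-2.1, -1.0, 5.9]
grip_width: 0.0253
```

Run:
```python
from meas import *
im,_=grab('scene'); collar(); go([.5639,.1795,.1413],-.087-np.pi/2)
```

```text
collar 373 z 0.10428700096287624 0.10337665734301624 circ [0.56167278 0.17871403 0.03005645] ell ((0.5621975660324097, 0.17857061326503754), (0.058990444988012314, 0.06230795383453369)) minus TCP [-0.00273798 -0.00101237]
red [[0.5724, 0.1768, 0.1811], [0.5723, 0.1748, 0.1793], [0.5709, 0.1781, 0.1806], [0.5698, 0.1766, 0.1801], [0.5684, 0.1752, 0.1801], [0.5709, 0.1786, 0.1778], [0.5682, 0.178, 0.1797], [0.5665, 0.1768, 0.1801], [0.5666, 0.1746, 0.1779], [0.5668, 0.1792, 0.179], [0.5663, 0.1774, 0.1776], [0.5497, 0.1906, 0.2028]]
t 12.3 pos [0.5644 0.1797 0.1467] head -1.6573 | travel [0.003 0.005 0.054] rot [-0.0006  0.0001  0.0002] F [-1.8 -0.9  5.1] T [-0.2   0.57 -0.06] w 0.0254
```

Request:
step_arm:
  travel:
    - [0,0,0.02]
    - [0,0,0.04]
    - [0,0,0.06]
    - [0,0,0.06]
    - [0,0,0.06]
  rotation:
    - [0,0,0]
    - [0,0,0]
    - [0,0,0]
    - [0,0,0]
    - [0,0,0]
  hand: [0,0,0,0,0]

```text
t: 12.8
tool_pos: [0.5644, 0.1797, 0.1415]
tool_rot: [0.001, -0.676, 0.737, -0.001]
ft_force: [-3.2, -1.6, 8.9]
grip_width: 0.0256
```

Request:
step_arm:
  travel:
    - [0,0,0.02]
    - [0,0,0.03]
    - [0,0,0.03]
    - [0,0,0.03]
  rotation:
    - [0,0,0]
    - [0,0,0]
    - [0,0,0]
    - [0,0,0]
  hand: [0,0,0,0]

```text
t: 13.2
tool_pos: [0.5646, 0.1797, 0.141]
tool_rot: [0.001, -0.676, 0.737, -0.001]
ft_force: [-7.4, -3.8, 19.5]
grip_width: 0.0257
```

Run:
```python
from meas import *
im,_=grab('scene'); collar(); go([.5639,.1795,.1413],-.087-np.pi/2)
```

```text
collar 401 z 0.09877548306003225 0.09767312601073114 circ [0.55809685 0.17962297 0.03612841] ell ((0.5573853254318237, 0.17989017069339752), (0.06963545829057693, 0.07483390718698502)) minus TCP [-6.44707924e-03 -7.31914002e-05]
red [[0.5772, 0.1727, 0.1696], [0.571, 0.1765, 0.1757], [0.5691, 0.1754, 0.1763], [0.5713, 0.1768, 0.1725], [0.5681, 0.1764, 0.175], [0.5666, 0.1751, 0.1751], [0.569, 0.1786, 0.173], [0.5667, 0.1777, 0.1744], [0.5658, 0.1761, 0.1735], [0.5651, 0.1811, 0.1759], [0.5661, 0.1785, 0.1724], [0.5638, 0.1777, 0.1738]]
t 13.25 pos [0.5645 0.1797 0.141 ] head -1.6575 | travel [ 0.003  0.006 -0.003] rot [-0.0014 -0.0001  0.0001] F [-7.1 -3.5 18.6] T [-0.75  1.76 -0.02] w 0.0253
```

Request:
step_arm:
  travel:
    - [0.004,0.01,0.01]
    - [0.004,0.01,0.02]
    - [0.004,0.01,0.02]
    - [0.004,0.01,0.02]
    - [0.004,0.01,0.02]
  rotation:
    - [0,0,0]
    - [0,0,0]
    - [0,0,0]
    - [0,0,0]
    - [0,0,0]
  hand: [0,0,0,0,0]

```text
t: 13.75
tool_pos: [0.5645, 0.1796, 0.1409]
tool_rot: [0.002, -0.676, 0.737, -0.002]
ft_force: [-8.1, -3.9, 25.3]
grip_width: 0.0255
```

Run:
```python
from meas import *
im,_=grab('scene'); collar(); go([.5639,.1795,.1413],-.087-np.pi/2)
save(cv2.resize(im[205:345,120:260],(600,600),interpolation=cv2.INTER_CUBIC),'c5.png')
```

```text
collar 402 z 0.09842609838080485 0.09761042597663808 circ [0.55626161 0.18026369 0.03560639] ell ((0.5563085675239563, 0.18048106133937836), (0.07030843943357468, 0.07200735062360764)) minus TCP [-0.00821465  0.00063167]
red [[0.5736, 0.1751, 0.172], [0.5692, 0.1754, 0.1763], [0.5691, 0.178, 0.1756], [0.5678, 0.1766, 0.1755], [0.5657, 0.1756, 0.1765], [0.5679, 0.1791, 0.1746], [0.5672, 0.1774, 0.1736], [0.5646, 0.1767, 0.1753], [0.5683, 0.1795, 0.1713], [0.5649, 0.1792, 0.1742], [0.5632, 0.178, 0.1746], [0.565, 0.1817, 0.1734]]
t 13.8 pos [0.5645 0.1796 0.1409] head -1.6578 | travel [ 0.002  0.006 -0.004] rot [-0.0027  0.0003  0.    ] F [-7.8 -4.9 24.7] T [-0.88  1.99 -0.01] w 0.0255
```

View pics/c5.png

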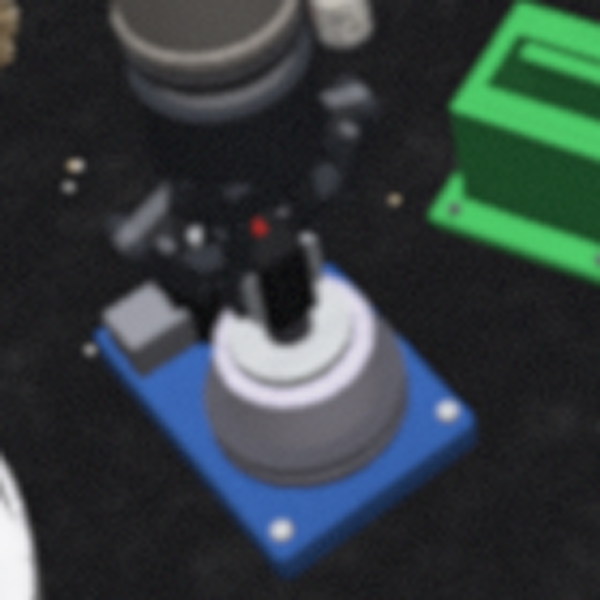

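The collar is seated flat on the hub at about (290,340), and the force rises steeply with no further travel, so it is on a hard stop. I'm handing it in.

```bash
python3 -c "
from h import *
arm.job_done(); go([.5645,.1796,.141],-.087-np.pi/2)"
```

```text
the job is handed in; nothing more can be done
the job is handed in; nothing more can be done
```

The spindle is fully home in the hub with its key in the slot. I handed the job in at about 13.8 s, still gripping the handle and pressing down. I drew it level out of the rack's open front, lifted it and turned it to the hub's yaw of about -0.087 rad. It went in on the first try, and I pushed it against the spring.

**Last checks before hand-in**
- **Seating:** The collar top was at about 98 mm by depth and by tool height, where 98 mm is fully home. The push force rose from 9 N to 25 N over the last 0.6 mm of travel, which means a hard stop. The last picture shows the collar flat on the hub.
- **Grip:** The opening was a steady 25.5 mm on the 26 mm handle. The heading was held at -1.658 rad, which matches the hub's yaw.

**What disagreed or was not checked**
- **Side force:** About 9 N of side force remained at the end; a 1 mm shift did not remove it.
- **Collar circle fit:** My last two circle fits of the collar failed because its mask merged with the hub top, so I judged the seating by height, force and picture.
- **State after hand-in:** My state reading after handing in was refused, so the final second is not measured.
- **Bystanders:** I did not re-measure the other objects. The planned path kept clear of them and no contact forces showed.

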